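# Hold the belt tensioner's bolt head behind its bracket

## Task

The little burger conveyor's belt tensioner is a sprung bolt whose hexagonal head sits in the narrow gap behind its upright bracket, between the bracket and the conveyor's side rail. Reach down into that gap, grip the head across two of its flats, turn it clockwise as seen from the robot (top of the head towards the robot's right) until you feel it come up against its stop, and finish the program still gripping it there, so that it cannot spring back while a workmate tightens the nut in front. Leave the bottle, tub and spanner on the bench where they are.

Things in the scene. Friction and masses are not known exactly. Their poses are not given: they have to be found in the camera images.
- bracket: Table-top belt conveyor of stainless steel with its tensioner bracket, one fixed unit. Origin on the bench straight below the bolt head's centre; x is the bolt's axis, level, pointing from bracket to conveyor; z up. The gap from bracket plate to side rail is 60 mm (x -30 to 30 mm), open above and at both sides; its floor is 10 mm above the bench.
- plate_top (a point): Middle of the top edge of the bracket's upright plate, 128 mm above the bench, at x = -34 mm, y = 0 of the bracket's frame. The plate is 8 mm thick (x -38 to -30 mm) and 90 mm wide (y -45 to 45 mm). The nut (30 mm across flats) and the thread's end stand on its front.
- rail_top (a point): Middle of the top edge of the conveyor's near side rail, 95 mm above the bench, at x = 33 mm, y = 0 of the bracket's frame. Its face towards the bracket is at x = 30 mm; it is 400 mm long (y -200 to 200 mm). The blue belt beyond is 7 mm lower; the conveyor ends at x = 226 mm.
- head (a point): Hexagonal steel bolt head, 30 mm across flats, 35 mm across corners, 18 mm thick along the bolt's axis (bracket x -9 to 9 mm). Origin at its centre, on the bolt's axis, 100 mm above the bench. Towards the plate it bears on a round sleeve 24 mm in diameter, so fingers on the flats pass beside the sleeve. It can only turn about the bracket's x.
- bolt (a joint): Turn of bolt and head about the bracket's x axis, rad; grows clockwise as seen from the robot; stop at 0.50. Starts at rest between 0 and 0.2. At q a pair of flats leans q - 0.42 rad about x (right-handed) from upright: upper end to +y below 0.42. Turning takes 0.26 N m near the stop; let go, it springs back to 0.22. Fingers out of line with the flats jam on corners.
- bottle_mid (a point): White plastic bottle with red cap, 66 mm in diameter, 190 mm tall, standing to the right of the bracket; point half-way up. Bystander.
- tub_mid (a point): White plastic tub with lid, 80 mm in diameter, 75 mm tall, standing to the left of the bracket; point half-way up. Bystander.
- spanner_mid (a point): Steel spanner lying flat on the bench in front of the bracket, to the left; a point on it. Bystander.

How it is judged (in metres and radians):
On the way, in this order (a step that is already met when the one before it is completed fails the run):
1. the head is gripped between the fingers, before it has been turned far (contact force between the fingers and bolt above 5 N and distance between the grasp point and head below 0.03 m and value of joint bolt below 0.4 rad), for 0.1 s.
2. the head is turned up to its stop (contact force between the fingers and bolt above 5 N and value of joint bolt above 0.45 rad), for 0.2 s.
At the end, for the whole second after the job is handed in: The fingers still grip the bolt head (more than 5 N, the grasp within 30 mm of its centre) and keep it at rest within 0.05 rad of its stop (joint above 0.45, speed below 0.05 rad/s); bottle, tub and spanner are within 30 mm of where they were (all of step 2 and distance between the grasp point and head below 0.03 m and velocity of joint bolt between -0.05 and 0.05 rad/s and distance of each of bottle_mid, spanner_mid, tub_mid from where it was at the start of the episode below 0.03 m); the arm keeps its last pose, push and grip.
It fails at once if the bottle, tub or spanner is moved by more than 30 mm (distance of any of bottle_mid, spanner_mid, tub_mid from where it was at the start of the episode above 0.03 m).
It also fails if it takes over 42 s, if anything falls off the work surface, if the arm or the gripper's body presses on something with over 40 N, if the wrist force passes 120 N, or if a joint passes its speed limit or range.

## Robot

A 7-joint arm with a two-finger parallel gripper is mounted at the origin on the work surface. World frame = base frame: x ahead of the robot, y to its left, z up, the work surface at z = 0. Lengths are in mm, angles in rad, forces in N, time in s.
With the tool pointing down it reaches from about 400 to 875 mm from the base axis. Payload 19.3 kg.
Tool frame: the origin (TCP) lies at the very end of the fingers, on their centre line; the grasp point (between the pads) lies 19 mm behind it (grip_point_offset is the z of the grasp point in the tool frame, in mm); z points along the fingers, y is the line along which they close (so a half turn about z gives the same grasp; the last joint's range is limited). The gripper opens to 85 mm and grips with 20 to 120 N. Pads are 22 mm wide; open, the fingers measure 114 mm over their backs; the gripper's body (76 mm by 85 mm) begins 54 mm behind the grasp point. The pads swing forward as they close: fully open they stand 13 mm farther back than shut.
Start: joints at [-1.24, 0.521, -0.036, 1.599, 0.021, 1.021, -0.113], TCP at [243.864, 575.451, 206.291] pointing down, gripper open.
Joint ranges: [-2.91, 2.91], [-0.3, 2.13], [-1.5, 1.42], [0.17, 2.43], [-1.26, 4.41], [0.16, 1.93], [-2.52, 2.52]. Speed limits (rad/s): [1.89, 1.89, 2.39, 2.39, 3.01, 3.01, 3.01].

## Interface

Orientations are given as a 3x3 rotation matrix whose columns are the frame's x, y, z axes.
In Python, from workcell import movep, movel, goto_joints, open_gripper, clamp, wait, inverse_kinematics, read_state, camera, PlanningError, finish_job, grip_point_offset gives the robot as it stands. Calls block until the motion is done:
- movep(position, orientation): joint-space move of the TCP to a pose.
- movel(position, frame=None, max_speed=150, guard=None): straight line of the TCP; frame=None keeps the orientation; max_speed is the mean speed in mm/s. With guard (N) it stops when the force on the tool has changed by that much, and returns True; else False.
- goto_joints(angles): joint-space move.
- open_gripper() and clamp(): open the fingers fully, or close them until they stop; the grip force is fixed at half the most.
- wait(seconds).
- inverse_kinematics(position, orientation): joint angles nearest the present ones, or None.
- read_state(): the state.
- camera(name): name is "side" or "top" or "wrist"; returns a dict with "image" (420x560x3 uint8, blue, green, red), "range_z" (420x560 float32, mm along the optical axis (not along the pixel's ray), 0 where there is no reading), "fx", "fy", "cx", "cy" (pixels), "dist_coeffs" ([k1, k2, p1, p2, k3] as OpenCV has them; the pictures are not rectified), "cam_to_world" (4x4, takes a point from camera to world coordinates). Camera axes: x right, y up, looking along -z (the intrinsics and any distortion apply to the point x, -y, -z); pixel columns grow to the right and rows downward; lengths in mm; the calibration is good to about 2 mm. A picture is of the moment at which its call begins.
A pose or a line that the arm cannot do raises PlanningError and nothing moves.
- finish_job(): hands the job in; it is judged then, once.
The state is a dict: "time": time; "qpos": joint angles; "qvel": joint speeds; "joint_efforts": joint torques, N m; "eef_pos": TCP position; "tool_rot": TCP orientation; "ft_force": force on the tool from outside, world axes, zero at the start; "torque": the same for the moment, N m; "finger_gap": finger opening in mm; "gripper_force": force on a finger pad.
Only numpy, scipy, OpenCV 4.12 (cv2) and the standard library are available. Lean on these libraries where they do the work, as an engineer would, in place of code of your own. Each camera call takes 0.05 s, during which the arm holds its last target. There are 200 camera calls.

## Working session

There is one attempt and no reset: what is moved stays moved. The work goes in short steps, each a Python script; the robot and the scene stay as the last script left them, time stands still between calls to the robot, and variables do not carry over. Pictures are saved under pics/ and viewed, at most 10 in all, crops included, and the job is handed in when it is done.

```bash
mkdir -p pics
cat > h.py <<'E'
import numpy as np, cv2
from workcell import *
def px2w(c,u,v,z=None):
    """pixel -> world by range image (median 3x3) """
    K=np.array([[c["fx"],0,c["cx"]],[0,c["fy"],c["cy"]],[0,0,1]])
    p=cv2.undistortPoints(np.array([[[u,v]]],float),K,np.array(c["dist_coeffs"],float))[0,0]
    T=np.array(c["cam_to_world"]); d=np.array([p[0],-p[1],-1])
    if z is None:
        w=c["range_z"][int(v)-1:int(v)+2,int(u)-1:int(u)+2]; w=w[w>0]; s=np.median(w) if len(w) else np.nan
    else:
        r=T[:3,:3]@d; s=(z-T[2,3])/r[2]
    return T[:3,:3]@(d*s)+T[:3,3]
def cloud(c):
    h,w=c["range_z"].shape
    K=np.array([[c["fx"],0,c["cx"]],[0,c["fy"],c["cy"]],[0,0,1]])
    uv=np.stack(np.meshgrid(np.arange(w),np.arange(h)),-1).reshape(-1,1,2).astype(float)
    p=cv2.undistortPoints(uv,K,np.array(c["dist_coeffs"],float))[:,0]
    s=c["range_z"].reshape(-1,1)
    T=np.array(c["cam_to_world"])
    P=np.c_[p[:,0],-p[:,1],-np.ones(len(p))]*s@T[:3,:3].T+T[:3,3]
    P[s[:,0]<=0]=np.nan
    return P.reshape(h,w,3)
E
python3 - <<'E'
from h import *
import pickle
cs={n:camera(n) for n in("side","top")}
pickle.dump(cs,open("c0.pkl","wb"))
for n,c in cs.items(): cv2.imwrite(f"pics/{n}0.png",c["image"]); print(n,np.round(c["cam_to_world"],2).tolist(),c["fx"])
s=read_state();print(s["time"],s["tool_rot"],s["finger_gap"],grip_point_offset)
E
```

```text
side [[0.94, 0.22, -0.27, 281.75], [-0.35, 0.64, -0.69, -451.91], [0.02, 0.74, 0.67, 637.71], [0.0, 0.0, 0.0, 1.0]] 381.34301884205524
top [[0.0, 0.99, -0.16, 333.16], [-1.0, 0.01, 0.04, 81.9], [0.04, 0.16, 0.99, 1111.17], [0.0, 0.0, 0.0, 1.0]] 492.379592329182
0.1 [[-9.20730335e-01  3.90199342e-01 -3.50578828e-04]
 [ 3.90199498e-01  9.20729869e-01 -9.27235207e-04]
 [-3.90181696e-05 -9.90529266e-04 -9.99999509e-01]] 85.39236664030253 -18.700000000000003
```

View pics/top0.png

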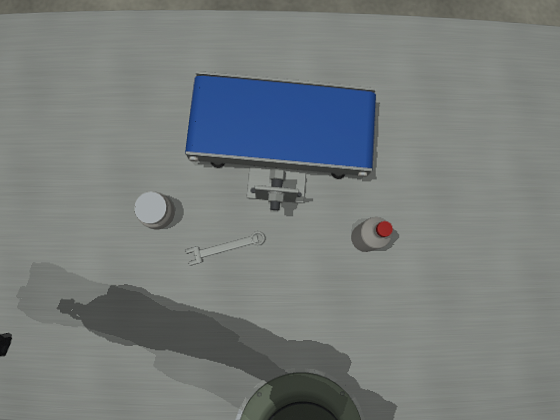

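View pics/side0.png

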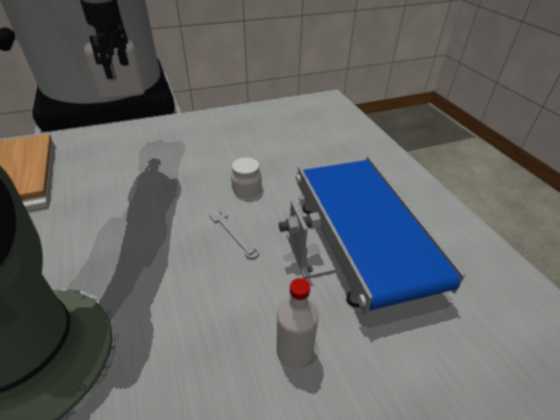

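The top view shows the conveyor, with its near rail running from (187,155) to (373,171). The plate's top edge is at about (250,187)–(306,196), the head at about (277,174), the tub at (152,208), the bottle at (380,232) and the spanner from (190,257) to (260,238). The side view agrees with this layout.

Run:
```python
from h import *
import pickle
cs=pickle.load(open("c0.pkl","rb"))
c=cs["top"];P=cloud(c)
Z=P[...,2];m=(Z>80)&(Z<105);m[:60]=0;m[185:]=0;m[:,:180]=0;m[:,385:]=0
r=cv2.minAreaRect(P[m][:,:2].astype(np.float32));print("conveyor",r,np.nanmedian(Z[100:150,220:350]))
m=np.zeros_like(Z,bool);m[165:215,240:315]=1;m&=(Z>118)&(Z<140)
Q=P[m];print("plate",len(Q),cv2.minAreaRect(Q[:,:2].astype(np.float32)),np.median(Q,0))
for u,v in((187,155),(373,171),(197,74),(376,91)): print("rail z95",px2w(c,u,v,95).round(1))
for u,v in((250,188),(306,196)): print("plate z128",px2w(c,u,v,128).round(1))
print("head",px2w(c,277,174).round(1),px2w(c,277,174,115).round(1))
for n,u,v in(("tub",152,208),("cap",384,229),("spanner",260,238)):print(n,px2w(c,u,v).round(1))
im=cv2.resize(c["image"][140:220,215:335],None,fx=6,fy=6,interpolation=cv2.INTER_CUBIC);cv2.imwrite("pics/top0c.png",im)
```

```text
conveyor ((655.4063720703125, 46.85040283203125), (406.6338195800781, 241.5933380126953), 85.09040069580078) 88.50791528690729
plate 232 ((521.8060302734375, 57.79850769042969), (70.83566284179688, 60.45310592651367), 46.019466400146484) [520.55258811  58.33534637 127.85122791]
rail z95 [598.3 246.9  95. ]
rail z95 [ 568.1 -149.7   95. ]
rail z95 [782.4 232.7  95. ]
rail z95 [ 750.  -162.5   95. ]
plate z128 [521.9 111.2 128. ]
plate z128 [506.5  -2.7 128. ]
head [554.1  56.2 116.6] [554.4  56.1 115. ]
tub [486.7 320.7  75.9]
cap [ 433.3 -146.4  190.2]
spanner [431.6  90.9   0.9]
```

View pics/top0c.png

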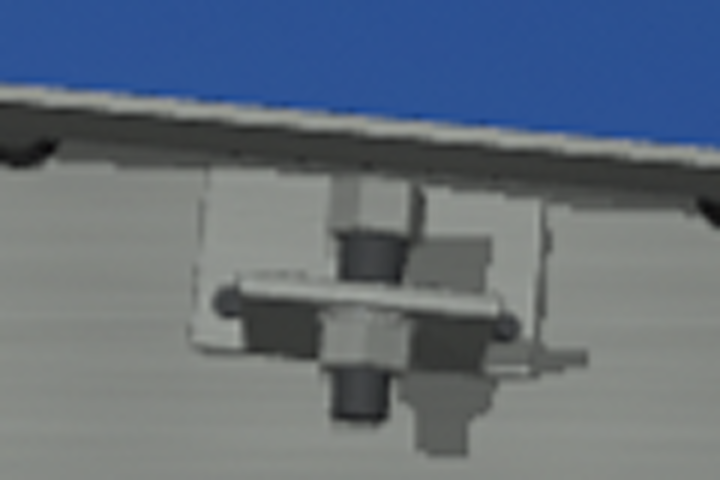

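The enlarged crop shows the plate's top edge from (238,283) to (500,300) and the head from x 333 to 413, y 180 to 235. One hexagon corner line is visible at x≈405. Rail length is 398 mm (400 given), head top z is 116.6 and plate z is 128, so the calibration checks out. Next I'll go above the head.

```bash
cat >> h.py <<'E'
from scipy.spatial.transform import Rotation as Ro
def pose(head,yaw,th,up,flip):
    """TCP pose: grasp point 'up' mm behind head centre along tool, leaning th about bracket x"""
    B=Ro.from_euler('ZX',[yaw,th]).as_matrix()
    s=-1 if flip else 1
    R=B@np.array([[s,0,0],[0,-s,0],[0,0,-1.]])
    return np.array(head)+B[:,2]*(up-abs(grip_point_offset)),R
E
python3 - <<'E'
from h import *
import pickle
cs=pickle.load(open("c0.pkl","rb"));c=cs["top"]
f=lambda u,v,z:px2w(c,215+u/6,140+v/6,z)
a,b=f(238,281,128),f(500,298,128);print("plate",a,b,np.linalg.norm(a-b))
print("head near edge",f(373,233,116),"L,R",f(333,205,108),f(413,205,100))
yaw=-0.081;head=np.array([556,55.5,100])
best=None
for flip in(0,1):
    ok=[inverse_kinematics(*pose(head,yaw,th,up,flip)) for th,up in((-.3,150),(-.3,8),(0.1,8),(-.42,8))]
    print(flip,[None if q is None else np.round(q,2).tolist() for q in ok])
E
```

```text
plate [524.3853959  101.72053159 128.        ] [519.439069   12.8699418 128.       ] 88.98816469390763
head near edge [544.01729038  55.76564154 116.        ] L,R [555.49398505  69.50162819 108.        ] [557.5857409   41.37618616 100.        ]
0 [[-0.96, 0.61, 0.81, 1.69, -0.16, 1.1, -1.8], [-0.83, 0.76, 0.69, 1.84, -0.24, 0.8, -1.73], [-0.55, 0.65, 0.58, 1.91, -0.66, 0.76, -1.21], [-0.91, 0.82, 0.75, 1.81, -0.18, 0.84, -1.82]]
1 [[-0.49, 0.48, 0.08, 1.67, 0.25, 1.15, 0.96], [-0.44, 0.63, 0.1, 1.82, 0.28, 0.84, 0.93], [-0.13, 0.57, -0.02, 1.89, -0.14, 0.67, 1.45], [-0.51, 0.67, 0.12, 1.79, 0.37, 0.93, 0.82]]
```

Run:
```python
from h import *
import pickle
yaw=-0.081;head=np.array([556,55,100])
movep(*pose(head,yaw,-.3,150,1))
c=camera("wrist");pickle.dump(c,open("c1.pkl","wb"));cv2.imwrite("pics/w1.png",c["image"])
s=read_state();print(s["time"],s["eef_pos"],s["ft_force"])
```

```text
2.1833 [558.9998331   94.68571795 225.34599193] [-0.05613618 -0.00887456 -0.09605417]
```

View pics/w1.png

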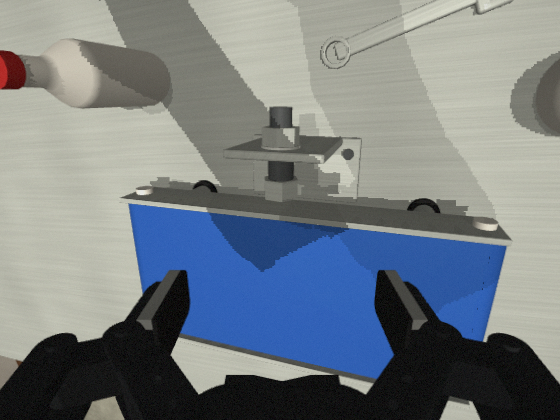

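The wrist view shows the nut at (281,137), the sleeve at (281,168), the head at about (280,188) against the rail, and the plate at (225–345,150). The fingers are at the bottom of the picture. I'll measure the head from this view's depth.

Run:
```python
from h import *
import pickle
c=pickle.load(open("c1.pkl","rb"));P=cloud(c)
yaw=-0.081;B=Ro.from_euler('Z',yaw).as_matrix();h=np.array([556,55,0])
L=(P-h)@B
def sel(x0,x1,y0,y1,z0,z1):return (L[...,0]>x0)&(L[...,0]<x1)&(abs(L[...,1]-(y0+y1)/2)<(y1-y0)/2)&(L[...,2]>z0)&(L[...,2]<z1)
m=sel(-14,14,-30,30,92,125)
Q=L[m];print(len(Q),Q.min(0).round(1),Q.max(0).round(1))
o=np.argsort(Q[:,1])
yb=np.digitize(Q[:,1],np.arange(-20,21,2))
for b in np.unique(yb):
    s=Q[yb==b];print(-20+2*b-1,len(s),"z",np.percentile(s[:,2],[25,50,90]).round(1),"x",s[:,0].min().round(1),s[:,0].max().round(1))
pl=L[sel(-50,-25,-60,60,120,135)];print("plate x",np.percentile(pl[:,0],[2,50,98]),"y",np.percentile(pl[:,1],[1,99]),"z",np.median(pl[:,2]))
A=np.polyfit(pl[:,1],pl[:,0],1);print("plate slope",A)
ra=L[sel(20,45,-150,150,90,100)];print("rail",np.percentile(ra[:,0],[2,50,98]),np.polyfit(ra[:,1],ra[:,0],1),np.median(ra[:,2]))
im=cv2.resize(c["image"][120:220,215:350],None,fx=5.9,fy=5.9,interpolation=cv2.INTER_CUBIC);cv2.imwrite("pics/w1c.png",im)
```

```text
789 [-14.  -16.6  93.1] [  8.1  16.7 118.1]
-17 1 z [98. 98. 98.] x -10.0 -10.0
-15 5 z [ 98.1 102.3 104.1] x -10.2 -9.8
-13 4 z [104.1 105.2 108.1] x -10.0 -9.9
-11 32 z [113.  113.7 114.3] x -13.6 7.9
-9 46 z [113.7 114.2 115. ] x -14.0 7.6
-7 46 z [114.  114.5 115.2] x -13.3 7.3
-5 51 z [114.3 114.6 115.6] x -13.9 8.0
-3 46 z [114.3 115.  115.5] x -13.2 7.8
-1 48 z [114.4 115.5 116.6] x -13.7 7.4
1 50 z [114.9 115.7 116.6] x -13.6 7.9
3 52 z [115.2 115.8 117.1] x -13.6 7.7
5 59 z [115.5 115.9 117.2] x -13.3 7.7
7 62 z [113.9 114.7 116.2] x -13.5 7.8
9 77 z [110.7 112.5 114.1] x -13.8 8.0
11 78 z [106.6 109.6 111. ] x -13.8 8.0
13 62 z [106.6 107.6 108.7] x -10.3 7.7
15 55 z [104.3 104.8 106.4] x -10.0 8.1
17 15 z [103.1 103.7 105.3] x -10.0 3.0
plate x [-39.08020981 -35.84077683 -31.25920408] y [-43.35585184  44.2326629 ] z 128.11611125408882
plate slope [ 1.97957139e-04 -3.56965952e+01]
rail [28.73867305 30.85994031 34.84835888] [8.76368039e-04 3.12081732e+01] 95.09088257041336
```

View pics/w1c.png

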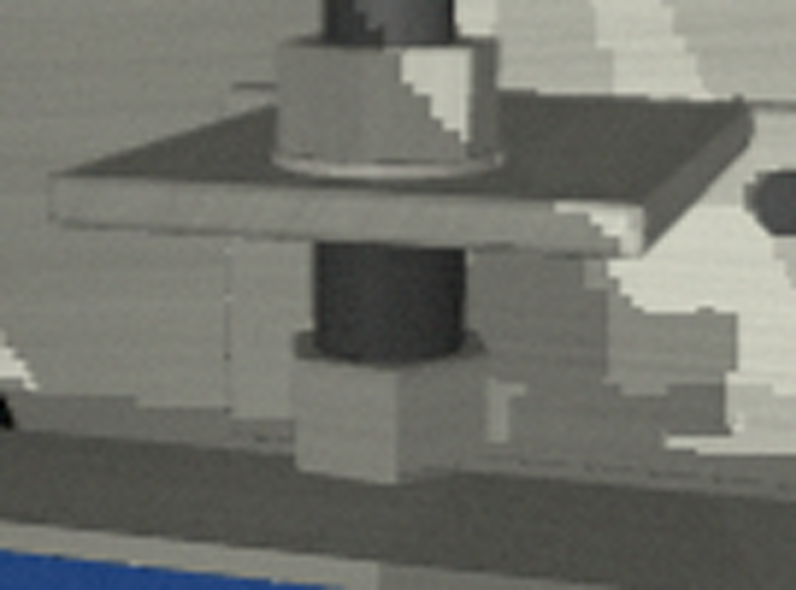

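The crop shows the head's visible corner line at (395,420), with the left face lit and the right face falling away. A model fit of the hexagon gives the lean.

Run:
```python
from h import *
import pickle
from scipy.optimize import least_squares
c=pickle.load(open("c1.pkl","rb"));P=cloud(c)
yaw=-0.081;B=Ro.from_euler('Z',yaw).as_matrix();h=np.array([555,55.1,0])
L=(P-h)@B
m=(abs(L[...,0])<7)&(abs(L[...,1])<22)&(L[...,2]>97)&(L[...,2]<122)
Q=L[m][:,1:]
def res(p,Q=Q):
    a=p[2]+np.pi/3*np.arange(6); n=np.c_[np.cos(a),np.sin(a)]
    return ((Q-p[:2])@n.T).max(1)-15
for t in(-.42,-.3,-.2):
    r=least_squares(res,[0,100,t],loss="soft_l1",f_scale=.5);print(r.x.round(3),r.cost,"q",r.x[2]+.42)
r2=least_squares(lambda p:res([p[0],100,p[1]]),[0,-.3],loss="soft_l1",f_scale=.5);print("cz=100",r2.x,r2.cost,len(Q))
```

```text
[ -0.486 100.431  -0.369] 52.28736608378196 q 0.050725831577825564
[ -0.486 100.431  -0.369] 52.28736608378156 q 0.05072583313022749
[ -0.486 100.431  -0.369] 52.287366083790204 q 0.05072593981815565
cz=100 [-0.28770929 -0.37039451] 66.27609446018809 480
```

```bash
cat >> h.py <<'E'
YAW=-0.081; HEAD=np.array([555.0,54.7,100.3])
E
python3 - <<'E'
from h import *
th=-.37
movep(*pose(HEAD,YAW,th,110,1))
p,R=pose(HEAD,YAW,th,5,1)
print("guard",movel(p,R,max_speed=60,guard=15))
s=read_state();print(s["time"],s["eef_pos"]-p,s["ft_force"])
c=camera("wrist");cv2.imwrite("pics/w2.png",c["image"])
E
```

```text
guard False
4.3667 [0.13314829 0.17894367 0.21545239] [-0.49402544 -0.8029369   0.87730036]
```

View pics/w2.png

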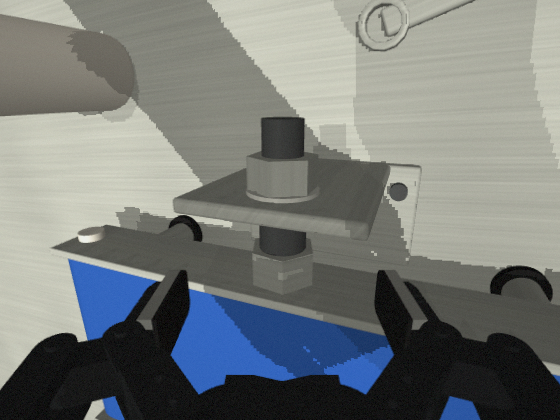

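The fingers straddle the head: it is at (282,268), with the fingertips at (187,272) and (377,272), centred and level with it. I'll refit from here and clamp if it agrees.

Run:
```python
from h import *
from scipy.optimize import least_squares
c=camera("wrist");P=cloud(c)
B=Ro.from_euler('Z',YAW).as_matrix();L=(P-HEAD*[1,1,0])@B
m=(abs(L[...,0])<7)&(abs(L[...,1])<22)&(L[...,2]>97)&(L[...,2]<122)
Q=L[m][:,1:]
def res(p):
    a=p[2]+np.pi/3*np.arange(6); n=np.c_[np.cos(a),np.sin(a)]
    return ((Q-p[:2])@n.T).max(1)-15
r=least_squares(res,[0,100,-.37],loss="soft_l1",f_scale=.5);print(r.x.round(3),len(Q),r.cost)
xs=L[(abs(L[...,0])<16)&(abs(L[...,1])<10)&(L[...,2]>113.3)&(L[...,2]<120)][:,0];print("head x",np.percentile(xs,[1,99]))
if abs(r.x[0])<2 and abs(r.x[2]+.37)<.06:
    clamp(); wait(.2)
    s=read_state();print(s["time"],s["finger_gap"],s["gripper_force"],s["ft_force"],s["torque"])
    c=camera("wrist");cv2.imwrite("pics/w3.png",c["image"])
```

```text
[  0.154 100.459  -0.369] 1490 112.56156289028718
head x [-9.30130875  9.02989051]
5.4417 0.4713654803885369 39.16763876484765 [-4.80424805 16.26632924 56.24947477] [-0.80082733  1.26523283 -0.46345861]
```

View pics/w3.png

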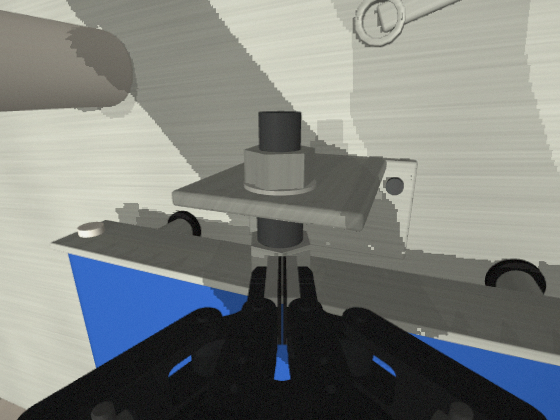

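The grip went wrong. The fingers shut completely (gap 0.5 mm) on top of the head at (282,260), so the tips were too high. I'll open and measure where the tips really are.

Run:
```python
from h import *
from scipy.optimize import least_squares
s=read_state();p,R=pose(HEAD,YAW,-.37,5,1);print("eef err",(s["eef_pos"]-p)@R)
def tool(P,s): return (P-s["eef_pos"])@s["tool_rot"]
def tips(c,s):
    T=tool(cloud(c),s); m=(abs(T[...,0])<14)&(abs(T[...,1])<62)&(T[...,2]>-70)&(T[...,2]<40)
    dark=c["image"].max(2)<70
    return T,m&dark
c=camera("wrist");T,m=tips(c,s);Q=T[m];print("closed: max z",np.percentile(Q[:,2],[90,99,100]),len(Q))
print("head top in tool",T[250:256,281])
open_gripper();wait(.2);s=read_state();c=camera("wrist")
print(s["time"],s["finger_gap"],s["ft_force"],(s["eef_pos"]-p)@R)
T,m=tips(c,s)
for sg in(1,-1):
    Q=T[m&(sg*T[...,1]>38)];print("open",sg,Q[np.argsort(-Q[:,2])[:200:25]].round(1).tolist(),len(Q))
B=Ro.from_euler('Z',YAW).as_matrix();L=(cloud(c)-HEAD*[1,1,0])@B
m=(abs(L[...,0])<7)&(abs(L[...,1])<22)&(L[...,2]>97)&(L[...,2]<122)
Q=L[m][:,1:]
def res(p):
    a=p[2]+np.pi/3*np.arange(6); n=np.c_[np.cos(a),np.sin(a)]
    return ((Q-p[:2])@n.T).max(1)-15
print("hex",least_squares(res,[0,100,-.37],loss="soft_l1",f_scale=.5).x)
```

```text
eef err [-2.71277106  1.46718996 -4.28122965]
closed: max z [-32.1623941  -15.72864794 -11.05898293] 2554
head top in tool [[ 10.83811843  -0.51194031 -22.968764  ]
 [ 11.35899258  -0.5040857  -25.11382712]
 [ 11.12649387  -0.50214131 -25.71989884]
 [ 11.27423622  -0.49730963 -27.07534986]
 [ 10.57962839  -0.49894488 -26.7505784 ]
 [  9.79425612  -0.50124101 -26.25511682]]
6.525 85.57541514757112 [0.34711943 0.46712946 0.29649227] [-0.02220367  0.00857183  0.01034699]
open 1 [[-8.6, 42.9, -38.0], [4.7, 42.6, -39.6], [5.2, 42.7, -40.6], [1.2, 42.4, -41.5], [-6.7, 42.5, -42.2], [-10.0, 42.6, -42.9], [-0.1, 42.4, -43.5], [10.9, 44.2, -44.3]] 1832
open -1 [[6.9, -42.8, -38.4], [-5.9, -42.5, -40.5], [-0.4, -42.6, -41.6], [10.7, -42.7, -42.3], [8.1, -42.3, -43.0], [4.0, -42.5, -43.6], [7.5, -42.4, -44.4], [-3.9, -42.5, -44.9]] 1804
hex [  0.11203963 100.45239413  -0.34285215]
```

Run:
```python
from h import *
s=read_state();c=camera("wrist");T=(cloud(c)-s["eef_pos"])@s["tool_rot"]
for sg in(1,-1):
    m=(abs(T[...,0])<13)&(sg*T[...,1]>38)&(sg*T[...,1]<60)&(T[...,2]>-80)&(T[...,2]<30)
    print(sg,np.histogram(T[m][:,2],np.arange(-80,31,5))[0])
for v in range(262,290,3):
    print(v,[T[v,u].round(0).tolist() for u in (178,183,186)],[T[v,u].round(0).tolist() for u in (378,382,387)], c["image"][v,183])
print(T[285,300],T[250,282])
```

```text
1 [444 410 507 437 424 363 320 220  31   0   0   0   0   0   0   0   0   0
   0   0   0   0]
-1 [461 421 518 460 418 375 313 214  29   0   0   0   0   0   0   0   0   0
   0   0   0   0]
262 [[-30.0, -75.0, 41.0], [-31.0, -71.0, 42.0], [-30.0, -69.0, 41.0]] [[-42.0, 76.0, 62.0], [-37.0, 76.0, 54.0], [-36.0, 79.0, 52.0]] [81 87 86]
265 [[-31.0, -74.0, 37.0], [-30.0, -70.0, 36.0], [-31.0, -68.0, 37.0]] [[-45.0, 76.0, 64.0], [-44.0, 79.0, 62.0], [-44.0, 83.0, 61.0]] [73 81 80]
268 [[-30.0, -72.0, 32.0], [-30.0, -69.0, 32.0], [-30.0, -66.0, 32.0]] [[-48.0, 77.0, 65.0], [-47.0, 80.0, 63.0], [-47.0, 83.0, 62.0]] [81 87 85]
271 [[11.0, -45.0, -43.0], [11.0, -43.0, -44.0], [9.0, -43.0, -40.0]] [[9.0, 42.0, -41.0], [11.0, 43.0, -43.0], [11.0, 45.0, -43.0]] [16 13 12]
274 [[10.0, -45.0, -45.0], [9.0, -43.0, -43.0], [7.0, -43.0, -40.0]] [[7.0, 43.0, -40.0], [11.0, 43.0, -45.0], [11.0, 45.0, -45.0]] [14 14 15]
277 [[11.0, -43.0, -49.0], [9.0, -43.0, -45.0], [6.0, -43.0, -40.0]] [[6.0, 43.0, -41.0], [9.0, 43.0, -46.0], [11.0, 44.0, -48.0]] [12 17 18]
280 [[11.0, -43.0, -51.0], [7.0, -43.0, -45.0], [5.0, -43.0, -41.0]] [[5.0, 43.0, -41.0], [8.0, 43.0, -46.0], [11.0, 43.0, -50.0]] [22 21 22]
283 [[11.0, -42.0, -53.0], [7.0, -42.0, -46.0], [3.0, -43.0, -41.0]] [[4.0, 43.0, -42.0], [7.0, 43.0, -47.0], [11.0, 42.0, -53.0]] [11 11 15]
286 [[9.0, -42.0, -52.0], [5.0, -43.0, -46.0], [2.0, -43.0, -42.0]] [[3.0, 42.0, -42.0], [6.0, 42.0, -48.0], [10.0, 42.0, -53.0]] [ 8 15 12]
289 [[7.0, -43.0, -52.0], [4.0, -42.0, -47.0], [1.0, -43.0, -43.0]] [[1.0, 43.0, -42.0], [4.0, 43.0, -47.0], [8.0, 43.0, -53.0]] [11 13 10]
[ -6.80744054   8.93502051 -26.25662213] [ 12.27676928  -0.03011477 -25.88800674]
```

Open fingertips measure at tool z ≈ -38.5 (shut about -25), so they sit some 25 mm short of the stated TCP. The arm therefore has to go deeper, and I must check that the body clears the plate.

Run:
```python
from h import *
s=read_state();c=camera("wrist");T=(cloud(c)-s["eef_pos"])@s["tool_rot"]
m=(T[...,2]<-36)&(abs(T[...,0])<60)&(abs(T[...,1])<75);m[:255]=0
Q=T[m];print(len(Q),Q.min(0),Q.max(0))
print("cam in tool",(np.array(c["cam_to_world"])[:3,3]-s["eef_pos"])@s["tool_rot"])
for x0 in range(-50,60,10):
    print(x0,[ (lambda q:(len(q),round(float(np.percentile(q[:,2],98)),0)) if len(q)>3 else 0)(Q[(Q[:,0]>=x0)&(Q[:,0]<x0+10)&(Q[:,1]>=y0)&(Q[:,1]<y0+15)]) for y0 in range(-75,75,15)])
for th,up in((-.345,-11),(-.345,-8),(-.3,-11),(.1,-11)):
    p,R=pose(HEAD,YAW,th,up,1);B=Ro.from_euler('Z',YAW).as_matrix()
    pl=[((HEAD*[1,1,0]+B@np.array([x,y,128.]))-p)@R for x,y in((-30,45),(-30,-45),(-38,45))];print(th,up,np.round(pl,1).tolist(),inverse_kinematics(p,R) is not None)
```

```text
40562 [ -13.25931148  -74.68861997 -119.67707147] [ 20.72511922  74.58026737 -37.45625555]
cam in tool [ 8.21604099e+01  3.20927779e-02 -1.67997315e+02]
-50 [0, 0, 0, 0, 0, 0, 0, 0, 0, 0]
-40 [0, 0, 0, 0, 0, 0, 0, 0, 0, 0]
-30 [0, 0, 0, 0, 0, 0, 0, 0, 0, 0]
-20 [(64, -89.0), (24, -88.0), (52, -42.0), 0, 0, 0, 0, (59, -41.0), (22, -88.0), (67, -89.0)]
-10 [(1066, -93.0), (775, -89.0), (673, -40.0), 0, 0, 0, 0, (638, -40.0), (775, -89.0), (1066, -92.0)]
0 [(1038, -82.0), (1610, -49.0), (1154, -40.0), (82, -98.0), (484, -98.0), (507, -98.0), (76, -99.0), (1160, -41.0), (1625, -49.0), (1007, -81.0)]
10 [(3579, -86.0), (1945, -45.0), (2904, -50.0), (2748, -102.0), (2134, -100.0), (2144, -100.0), (2777, -101.0), (2961, -49.0), (1924, -45.0), (3402, -86.0)]
20 [0, 0, 0, 0, (5, -118.0), (10, -118.0), 0, 0, 0, 0]
30 [0, 0, 0, 0, 0, 0, 0, 0, 0, 0]
40 [0, 0, 0, 0, 0, 0, 0, 0, 0, 0]
50 [0, 0, 0, 0, 0, 0, 0, 0, 0, 0]
-0.345 -11 [[30.0, 33.0, -71.0], [30.0, -51.7, -40.5], [38.0, 33.0, -71.0]] True
-0.345 -8 [[30.0, 33.0, -68.0], [30.0, -51.7, -37.5], [38.0, 33.0, -68.0]] True
-0.3 -11 [[30.0, 34.8, -69.5], [30.0, -51.2, -42.9], [38.0, 34.8, -69.5]] True
0.1 -11 [[30.0, 47.5, -52.8], [30.0, -42.0, -61.8], [38.0, 47.5, -52.8]] True
```

The palm is at -98, exactly 73 mm behind the shut tips, so the whole gripper sits 25 mm behind the reported TCP. Descending to put the head at tool z -37 leaves about 20 mm clear of the plate.

Run:
```python
from h import *
p,R=pose(HEAD,YAW,-.345,-18.3,1)
print("guard",movel(p,R,max_speed=40,guard=15))
clamp(); wait(.2)
s=read_state();print(s["time"],s["finger_gap"],s["gripper_force"],s["ft_force"],s["torque"],(s["eef_pos"]-p)@R)
c=camera("wrist");cv2.imwrite("pics/w4.png",c["image"])
```

```text
guard False
8.1583 28.85840040010631 59.424700133968145 [-1.66586336  2.53977811  5.83715694] [ 0.57094749  0.39697055 -0.12956172] [-0.09432349  0.35278696 -0.34356848]
```

View pics/w4.png

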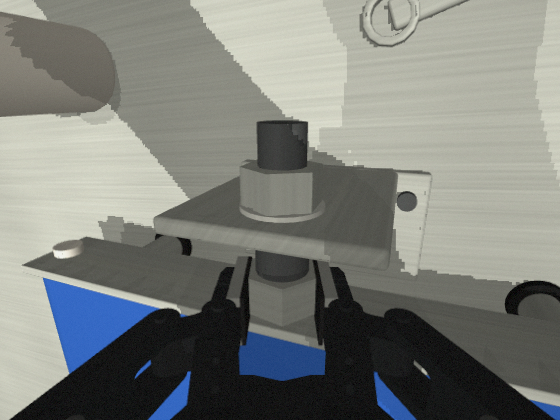

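The head is properly gripped (gap 28.9 mm, 59 N), with the pads flat on both sides of it at (282,300). Now I'll turn it about the bolt axis in small steps.

Run:
```python
from h import *
B=Ro.from_euler('Z',YAW).as_matrix()
t0=read_state()
for th in np.r_[np.arange(-.30,.06,.05),.07,.085,.10]:
    movel(*pose(HEAD,YAW,th,-18.3,1),max_speed=25)
    s=read_state();F=s["ft_force"];M=s["torque"]
    Rt=B.T@s["tool_rot"]; lean=np.arctan2(Rt[1,2],-Rt[2,2])
    print(round(th,3),round(s["time"],2),"lean",lean.round(3),"F",(B.T@F).round(1),"M",(B.T@M).round(2),"gap",round(s["finger_gap"],2),round(s["gripper_force"],1))
    if np.linalg.norm(F)>45: print("stop");break
```

```text
-0.3 8.46 lean -0.298 F [-2.3  3.4  5.4] M [ 0.83  0.39 -0.06] gap 29.2 61.2
-0.25 8.71 lean -0.248 F [-2.2  4.7  5.2] M [ 0.74  0.44 -0.07] gap 28.61 62.7
-0.2 8.96 lean -0.198 F [-1.8  4.   5.8] M [ 0.83  0.45 -0.06] gap 28.59 63.8
-0.15 9.21 lean -0.148 F [-2.1  4.4  6. ] M [0.82 0.43 0.  ] gap 28.8 64.6
-0.1 9.46 lean -0.098 F [-2.9  3.7  5.7] M [0.77 0.46 0.02] gap 28.74 65.2
-0.05 9.71 lean -0.048 F [-2.4  3.8  5. ] M [0.67 0.47 0.  ] gap 28.47 65.5
-0.0 9.96 lean 0.002 F [-2.4  3.8  5.8] M [0.65 0.47 0.03] gap 28.91 65.8
0.05 10.21 lean 0.051 F [-2.8  3.8  5.2] M [0.67 0.43 0.06] gap 28.74 66.1
0.07 10.46 lean 0.071 F [-2.1  3.3  5.5] M [0.45 0.4  0.04] gap 28.72 66.1
0.085 10.71 lean 0.086 F [-1.9  3.   6.6] M [0.26 0.42 0.03] gap 28.37 66.1
0.1 10.96 lean 0.1 F [-1.4  2.8  6. ] M [-0.5   0.35  0.03] gap 28.62 66.2
```

Run:
```python
from h import *
from scipy.optimize import least_squares
wait(1);s=read_state();print(s["time"],s["torque"],s["ft_force"],s["finger_gap"],s["gripper_force"])
c=camera("wrist");cv2.imwrite("pics/w5.png",c["image"])
B=Ro.from_euler('Z',YAW).as_matrix();L=(cloud(c)-HEAD*[1,1,0])@B
m=(abs(L[...,0])<7)&(abs(L[...,1])<12)&(L[...,2]>105)&(L[...,2]<122)&(c["image"].max(2)>50)
Q=L[m][:,1:]
def res(p):
    a=p[1]+np.pi/3*np.arange(6); n=np.c_[np.cos(a),np.sin(a)]
    return ((Q-[p[0],100.4])@n.T).max(1)-15
r=least_squares(res,[0,.05],loss="soft_l1",f_scale=.5);print(r.x,"q",r.x[1]+.42,len(Q))
```

```text
11.9583 [-0.54877073  0.38226397  0.07159307] [-1.71803025  2.40300163  6.57814732] 28.695170668481833 66.2301201140508
[0.15962953 0.08110877] q 0.5011087682624447 1570
```

View pics/w5.png

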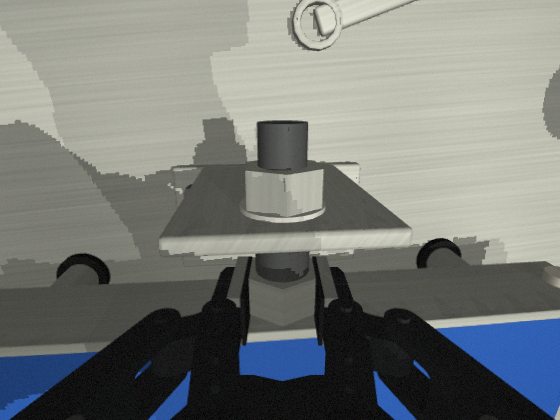

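The head, at (282,295), is still firmly between the pads. The fit gives q ≈ 0.501, the moment shows it against the stop, and it holds steady. I'm handing in.

```bash
python3 -c "
from workcell import *
print(finish_job())"
```

```text
the job is handed in; nothing more can be done
None
```

I handed the job in with the bolt head turned to its stop (fitted angle about 0.50 rad) and still gripped at about 66 N. The first clamp closed on top of the head because the fingers sit 25 mm behind the reported TCP; I reopened, went deeper and gripped again. The bottle, tub and spanner were never approached, though I did not re-measure them. No verdict came back.

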